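# Set the status tags of a specimen hand-over board

## Robot

A 6-joint arm with a two-finger parallel gripper is mounted at the origin on a cart in front of the work surface, level with it; the furniture and walls round the work are solid. World frame = base frame: x ahead of the robot, y to its left, z up, the work surface at z = 0. Lengths are in m, angles in degrees, forces in N, time in s.
With the tool pointing down it reaches from about 0.4 to 0.825 m from the base axis. Payload 7 kg.
Tool frame: the origin (TCP) lies at the very end of the fingers, on their centre line; the grasp point (between the pads) lies 19 mm behind it (ctrl.grip_depth is the distance from the TCP to the grasp point, in m); z points along the fingers, y is the line along which they close (so a half turn about z gives the same grasp; the last joint's range is limited). The gripper opens to 88 mm and grips with 3 to 60 N. Pads are 19 mm wide; open, the fingers measure 130 mm over their backs; the gripper's body (78 mm by 193 mm) begins 47 mm behind the grasp point.
Start: joints at [90.247, 20.546, 0.682, 0, -70.136, -16.507], TCP at [0.189, 0.648, 0.227] pointing down, gripper open.
Joint ranges: [-176.03, 176.03], [-82.01, 121.73], [-58.28, 71.71], [-173.87, 95.51], [-174.79, -0.11], [-173.66, 173.66]. Speed limits (degrees/s): [136.94, 136.94, 172.46, 180, 180, 180].

## Interface

Orientations are given as [roll, pitch, yaw] about the fixed x, y, z axes, in that order (R = Rz(yaw) Ry(pitch) Rx(roll)).
In Python, from plant import get_obs, eyes, ctrl, spotter gives the robot as it stands.
- The arm moves only by the shell command python3 -m crank 'ROWS'. ROWS is JSON, one flat list of numbers, 7 for each row, row after row: the turn, a rotation vector about the tool's x, y, z in rad, then the shift along the tool's x, y, z in mm, then the opening, from 0 (shut) to 1 (fully open). A call has 1 to 5 rows; each row shifts and turns the commanded pose from where the row before left it, along the tool's axes as they then stand; what a row does not reach is not made up. A row lasts 1/8 s, in which the tool goes at most 62.5 mm and 10.7 degrees, less where a joint would pass 70% of its speed; a pose out of reach is approached as far as the arm can. A call is refused whole if a number of a shift passes 62.5 or a number of a turn 0.188, either way. A call with a gripper value outside its range is refused whole. The fingers move at their own pace and stop on an object; the grip force is fixed at half the most. Time passes only in rows, so rows that do not move let the fingers close. It gives the time, the measured TCP pose, the force, the opening and the grip force at its end, in the units of the state.
- get_obs(): the state, without advancing time (a new reading comes with each control period).
- eyes.snapshot(name): name is "side" or "top"; returns the picture (384x512x3 uint8, blue, green, red); there is no depth.
- eyes.camera_model(name): a dict with "fx", "fy", "cx", "cy" (pixels), "D" ([k1, k2, p1, p2, k3] as OpenCV has them; the pictures are not rectified), "extrinsics" (4x4, takes a point from camera to world coordinates). Camera axes: x right, y down, z forward; pixel columns grow to the right and rows downward; lengths in m; the calibration is good to about 2 mm. A picture is of the moment at which its call begins. camera_model takes no time and is no camera call.
- ctrl.close_job(): hands the job in; it is judged then, once.
Trained networks look in the newest picture that a camera, given by its name, has taken for a name from the list of things; names that differ only in an ending like _2 or _b are one class to them, and where a whole thing is asked for, a point or a joint stands for the part that bears it (a point fixed in the world has none). Each returns a list of dicts, best first, with "p" (0 to 1); they miss things now and then, are a little off and sometimes report something else, mostly with a low value. They report only what shows in the picture. A call takes as long as a camera call.
- spotter.outline_of(camera, target): "region" (384x512 bool, what is visible of it) and "rect" ([left, top, width, height] in pixels, round what is visible of it).
- spotter.place_of(camera, target): "location" ([column, row] in pixels: a listed point, or the origin of a listed thing).
The state is a dict: "clock": time; "joint_pos": joint angles; "qvel": joint speeds; "tau": joint torques, N m; "tool_pos": TCP position; "orientation": TCP orientation; "force": force on the tool from outside, world axes, zero at the start; "moment": the same for the moment, N m; "opening": finger opening in m; "gripper_force": force on a finger pad.
Only numpy, scipy, OpenCV 4.12 (cv2) and the standard library are available. Lean on these libraries where they do the work, as an engineer would, in place of code of your own. Each camera call takes 0.05 s, during which the arm holds its last target. There are 200 camera calls.

## Task

Each specimen cup on the hand-over board stands behind a hinged tag that is green on one face and red on the other. With your fingertips, push over the tags that are wrong, so that the tags of the two full cups (red lid and blue lid) lie with the green face up and the tag of the empty cup (white lid) lies with the red face up. Only push the tags: leave the cups standing in their seats and the other things on the desk where they are, and end clear of everything.

Things in the scene. Friction and masses are not known exactly. Their poses are not given: they have to be found in the camera images.
- board: Fixed white hand-over board lying on the desk, 150 (x) x 325 (y) mm, top 8 mm above the desk, low aluminium rims at its front and back. Origin at the centre of its underside; its -x side faces the robot (turned 3 to 17 degrees to the left). It carries the three holders in a row along its y, 105 mm apart.
- holder_a: Fixed grey holder A, 136 (x) x 92 (y) mm, base 8 mm thick, standing on the board. Origin at the centre of its underside; x points away from the robot, y to the left. Its front half carries status tag A (hinge at x = -34 mm), its back half a round cup seat with an 8 mm high, 57 mm wide rim (centre at x = +37 mm). The three holders look alike and can stand in any order.
- pivot_a (a point): Middle of the hinge of tag A, 60 mm above the desk; the pin runs along the holder's x. The tag is a stiff 20 g leaf, 38 mm wide along x, 4 mm thick, 43 mm from hinge to free edge (a 7 mm bead); right (-y) face green, left (+y) face red. Steel cheeks 25 mm before and behind reach 6 mm above the hinge; stop pins reach 8 mm above it, 16 mm left and right.
- tag_a (a joint): Hinge angle of tag A, rad. 0 = upright; +0.70 = against its left stop, leaning left (+y), green face up; -0.70 = against its right stop, leaning right (-y), red face up. At a stop its free edge is 27 mm beside and 33 mm above the hinge. It turns easily and falls to the stop on whichever side of upright it is left. Pushed sideways on its outer side, 10 to 25 mm above the hinge, it tips over.
- holder_b: Fixed grey holder B, 136 (x) x 92 (y) mm, base 8 mm thick, standing on the board. Origin at the centre of its underside; x points away from the robot, y to the left. Its front half carries status tag B (hinge at x = -34 mm), its back half a round cup seat with an 8 mm high, 57 mm wide rim (centre at x = +37 mm). The three holders look alike and can stand in any order.
- pivot_b (a point): Middle of the hinge of tag B, 60 mm above the desk; the pin runs along the holder's x. The tag is a stiff 20 g leaf, 38 mm wide along x, 4 mm thick, 43 mm from hinge to free edge (a 7 mm bead); right (-y) face green, left (+y) face red. Steel cheeks 25 mm before and behind reach 6 mm above the hinge; stop pins reach 8 mm above it, 16 mm left and right.
- tag_b (a joint): Hinge angle of tag B, rad. 0 = upright; +0.70 = against its left stop, leaning left (+y), green face up; -0.70 = against its right stop, leaning right (-y), red face up. At a stop its free edge is 27 mm beside and 33 mm above the hinge. It turns easily and falls to the stop on whichever side of upright it is left. Pushed sideways on its outer side, 10 to 25 mm above the hinge, it tips over.
- holder_c: Fixed grey holder C, 136 (x) x 92 (y) mm, base 8 mm thick, standing on the board. Origin at the centre of its underside; x points away from the robot, y to the left. Its front half carries status tag C (hinge at x = -34 mm), its back half a round cup seat with an 8 mm high, 57 mm wide rim (centre at x = +37 mm). The three holders look alike and can stand in any order.
- pivot_c (a point): Middle of the hinge of tag C, 60 mm above the desk; the pin runs along the holder's x. The tag is a stiff 20 g leaf, 38 mm wide along x, 4 mm thick, 43 mm from hinge to free edge (a 7 mm bead); right (-y) face green, left (+y) face red. Steel cheeks 25 mm before and behind reach 6 mm above the hinge; stop pins reach 8 mm above it, 16 mm left and right.
- tag_c (a joint): Hinge angle of tag C, rad. 0 = upright; +0.70 = against its left stop, leaning left (+y), green face up; -0.70 = against its right stop, leaning right (-y), red face up. At a stop its free edge is 27 mm beside and 33 mm above the hinge. It turns easily and falls to the stop on whichever side of upright it is left. Pushed sideways on its outer side, 10 to 25 mm above the hinge, it tips over.
- seat_a (a point): Centre of the cup seat of holder A, on its floor, 9 mm above the holder's underside: tells which cup stands behind which tag.
- seat_b (a point): Centre of the cup seat of holder B, on its floor, 9 mm above the holder's underside: tells which cup stands behind which tag.
- seat_c (a point): Centre of the cup seat of holder C, on its floor, 9 mm above the holder's underside: tells which cup stands behind which tag.
- cup_redlid: Loose light clear specimen cup with a red lid, with a sample in it (full); 46 mm wide, 58 mm tall. Origin at the centre of its underside, z up. It stands in one of the seats, its lid's top 75 mm above the desk; it is to be left alone.
- cup_bluelid: Loose light clear specimen cup with a blue lid, with a sample in it (full); 46 mm wide, 58 mm tall. Origin at the centre of its underside, z up. It stands in one of the seats, its lid's top 75 mm above the desk; it is to be left alone.
- cup_whitelid: Loose light clear specimen cup with a white lid, EMPTY; 46 mm wide, 58 mm tall. Origin at the centre of its underside, z up. It stands in one of the seats, its lid's top 75 mm above the desk; it is to be left alone.
- marker: Loose marker pen lying on the desk at the back left, 141 mm long, 19 mm thick; a bystander.
- stapler: Loose black stapler on the desk to the right, 124 mm long, 41 mm high; a bystander.
- slide_mailer: Loose flat white slide mailer on the desk behind the board, 84 x 34 x 10 mm; a bystander.
- microscope: Fixed tall microscope to the right of the board; its eyepieces hang out towards the robot, so swing past it with the arm drawn in. Origin under its base.
- usb: Loose red USB stick on the desk to the right of the board, near its front edge, 52 x 18 x 8 mm; a bystander.

How it is judged (in metres and radians):
At the end, for the whole second after the job is handed in: Each tag in front of the red-lidded or blue-lidded cup lies green face up (hinge above +0.6 rad), the tag in front of the white-lidded cup lies red face up (below -0.6 rad), all tags at rest; every cup stands upright (within 0.15 rad) in its seat (within 20 mm of the centre) (((horizontal distance between any of cup_redlid, cup_bluelid and seat_a below 0.02 m and value of joint tag_a above 0.6 rad) or (horizontal distance between cup_whitelid and seat_a below 0.02 m and value of joint tag_a below -0.6 rad)) and ((horizontal distance between any of cup_redlid, cup_bluelid and seat_b below 0.02 m and value of joint tag_b above 0.6 rad) or (horizontal distance between cup_whitelid and seat_b below 0.02 m and value of joint tag_b below -0.6 rad)) and ((horizontal distance between any of cup_redlid, cup_bluelid and seat_c below 0.02 m and value of joint tag_c above 0.6 rad) or (horizontal distance between cup_whitelid and seat_c below 0.02 m and value of joint tag_c below -0.6 rad)) and angle between each of cup_redlid, cup_bluelid, cup_whitelid's own z axis and vertical below 0.15 rad and velocity of joint tag_a between -0.1 and 0.1 rad/s and velocity of joint tag_b between -0.1 and 0.1 rad/s and velocity of joint tag_c between -0.1 and 0.1 rad/s); the robot touches nothing.
It fails at once if a cup is lifted, tipped or shoved out of its seat (raised 15 mm, tilted 0.4 rad or moved 20 mm) (height (world z) of any of cup_redlid, cup_bluelid, cup_whitelid above 0.032 m or angle between any of cup_redlid, cup_bluelid, cup_whitelid's own z axis and vertical above 0.4 rad or distance of any of cup_redlid, cup_bluelid, cup_whitelid from where it was at the start of the episode above 0.02 m).
It fails at once if the marker, stapler, USB stick or slide mailer is moved more than 20 mm (distance of any of usb, marker, stapler, slide_mailer from where it was at the start of the episode above 0.02 m).
It also fails if it takes over 40 s, if anything falls off the work surface, if the arm or the gripper's body presses on something with over 40 N, if the wrist force passes 120 N, or if a joint passes its speed limit or range.

## Working session

There is one attempt and no reset: what is moved stays moved. The work goes in short steps, Python scripts to look and compute and a shell command to move; the robot and the scene stay as the last step left them, time stands still between calls to the robot, and variables do not carry over. Pictures are saved under pics/ and viewed, at most 10 in all, crops included, and the job is handed in when it is done.

```bash
mkdir -p pics; cat > h.py <<'E'
import numpy as np,cv2
from plant import get_obs,eyes,ctrl,spotter
def ray(cam,px,z):
    m=eyes.camera_model(cam);K=np.array([[m['fx'],0,m['cx']],[0,m['fy'],m['cy']],[0,0,1.]])
    u=cv2.undistortPoints(np.array([[px]],float),K,np.array(m['D'],float))[0,0]
    T=np.array(m['extrinsics']);d=T[:3,:3]@np.array([u[0],u[1],1]);o=T[:3,3]
    return o+d*(z-o[2])/d[2]
E
python3 - <<'E'
from h import *
for c in('top','side'):
    cv2.imwrite(f'pics/{c}0.png',eyes.snapshot(c))
    print(c,np.array(eyes.camera_model(c)['extrinsics'])[:3,3].round(2))
    for t,z in(('pivot_a',.06),('seat_a',.017),('cup_redlid',.017),('cup_bluelid',.017),('cup_whitelid',.017),('board',0),('microscope',0),('usb',0)):
        for r in spotter.place_of(c,t)[:4]: print(c,t,round(r['p'],2),np.round(r['location']),ray(c,r['location'],z).round(3))
o=get_obs();print(o['clock'],o['tool_pos'],o['orientation'],o['opening'])
E
```

```text
top [ 0.39 -0.06  0.93]
top pivot_a 0.92 [202. 238.] [0.451 0.071 0.06 ]
top pivot_a 0.9 [242. 229.] [ 0.473 -0.026  0.06 ]
top pivot_a 0.74 [162. 251.] [0.42  0.173 0.06 ]
top seat_a 0.68 [197. 214.] [0.518 0.094 0.017]
top seat_a 0.58 [158. 224.] [0.493 0.196 0.017]
top seat_a 0.56 [234. 204.] [ 0.545 -0.004  0.017]
top cup_redlid 0.52 [235. 204.] [ 0.545 -0.007  0.017]
top cup_redlid 0.51 [196. 214.] [0.517 0.097 0.017]
top cup_bluelid 0.71 [162. 228.] [0.482 0.187 0.017]
top cup_bluelid 0.27 [205. 229.] [0.477 0.073 0.017]
top cup_whitelid 0.63 [194. 214.] [0.518 0.101 0.017]
top microscope 0.47 [201. 229.] [0.481 0.085 0.   ]
top usb 0.42 [333. 232.] [ 0.472 -0.271  0.   ]
top usb 0.38 [379. 217.] [ 0.512 -0.398  0.   ]
side [ 0.27 -0.84  0.41]
side pivot_a 0.95 [204. 185.] [0.454 0.083 0.06 ]
side pivot_a 0.7 [223. 196.] [ 0.483 -0.016  0.06 ]
side seat_a 0.77 [248. 206.] [ 0.555 -0.002  0.017]
side seat_a 0.62 [227. 196.] [0.522 0.086 0.017]
side seat_a 0.56 [207. 186.] [0.484 0.183 0.017]
side seat_a 0.15 [303. 307.] [ 0.507 -0.422  0.017]
side cup_redlid 0.86 [246. 207.] [ 0.549 -0.007  0.017]
side cup_bluelid 0.75 [224. 191.] [0.523 0.125 0.017]
side cup_bluelid 0.69 [205. 184.] [0.484 0.208 0.017]
side cup_bluelid 0.16 [215. 197.] [0.485 0.086 0.017]
side cup_whitelid 0.6 [225. 197.] [0.513 0.081 0.017]
side board 0.59 [213. 203.] [0.48  0.085 0.   ]
side board 0.31 [232. 215.] [ 0.51 -0.01  0.  ]
side microscope 0.47 [244. 207.] [0.554 0.028 0.   ]
side usb 0.58 [250. 269.] [ 0.47  -0.266  0.   ]
0.9 [0.18899623 0.64799076 0.22658595] [-1.79996594e+02  2.50082438e-04 -1.62554216e+01] 0.08748467153549898
```

View pics/top0.png

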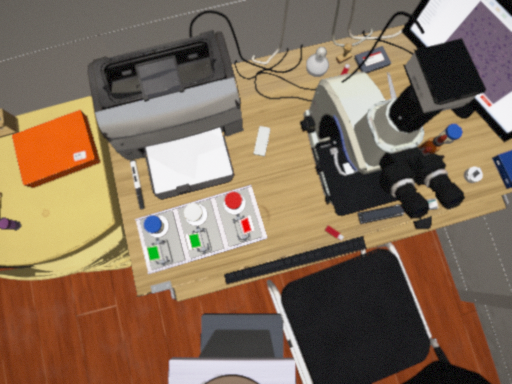

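View pics/side0.png

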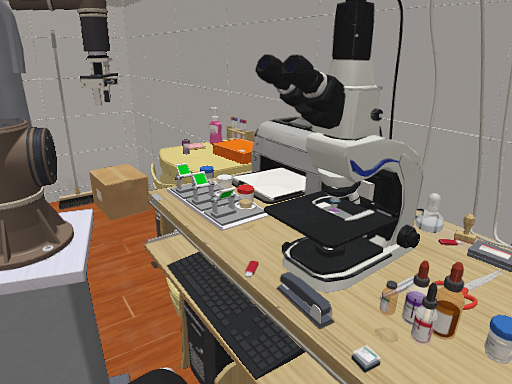

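Top view: blue lid with a green tag at about (154,253), already right. White lid with a green tag at (195,240) and red lid with a red tag at (246,226) are both wrong. The side view agrees. Next I fit the board pose.

```bash
cat >> h.py <<'E'
def proj(cam,P):
    m=eyes.camera_model(cam);K=np.array([[m['fx'],0,m['cx']],[0,m['fy'],m['cy']],[0,0,1.]])
    W=np.linalg.inv(np.array(m['extrinsics']))
    return cv2.projectPoints(np.array(P,float).reshape(-1,1,3),cv2.Rodrigues(W[:3,:3])[0],W[:3,3],K,np.array(m['D'],float))[0][:,0]
def pts(p):
    c,s=np.cos(p[2]),np.sin(p[2]);f=lambda x,y,z:[p[0]+c*x-s*y,p[1]+s*x+c*y,z]
    return [f(-.034,k*.105,.06) for k in(1,0,-1)]+[f(.037,k*.105,.017) for k in(1,0,-1)]
E
python3 - <<'E'
from h import *
from scipy.optimize import least_squares
D=[]
p0=[.485,.08,.26]
for c in('top','side'):
    for rep in range(4):
        eyes.snapshot(c); q=proj(c,pts(p0))
        for t,ix in(('pivot_a',(0,1,2)),('seat_a',(3,4,5))):
            for r in spotter.place_of(c,t):
                d=[np.hypot(*(q[i]-r['location'])) for i in ix];j=int(np.argmin(d))
                if r['p']>.4 and d[j]<12: D.append((c,ix[j],np.array(r['location'])))
def res(p):
    Q={c:proj(c,pts(p)) for c in('top','side')}
    return np.concatenate([Q[c][i]-l for c,i,l in D])
for sel in('both','top','side'):
    A=D; D=[d for d in A if sel in('both',d[0])]
    s=least_squares(res,p0,loss='soft_l1'); D=A
    print(sel,len(D),s.x.round(4),np.degrees(s.x[2]).round(1),np.array(pts(s.x))[:3].round(4).tolist())
    if sel=='both': best=s.x
for c in('top','side'):
    im=eyes.snapshot(c);
    q=proj(c,pts(best));print(np.round(q))
    x,y=np.round(q.mean(0)).astype(int);k=6
    cr=cv2.resize(im[y-50:y+50,x-66:x+66],None,fx=k,fy=k,interpolation=cv2.INTER_CUBIC)
    for u in q: cv2.drawMarker(cr,(int((u[0]-x+66+.5)*k),int((u[1]-y+50+.5)*k)),(255,0,255),0,14,1)
    cv2.imwrite(f'pics/{c}1.png',cr)
E
```

```text
both 49 [0.4838 0.0855 0.2767] 15.9 [[0.4224, 0.1772, 0.06], [0.4511, 0.0762, 0.06], [0.4798, -0.0248, 0.06]]
top 49 [0.4819 0.0862 0.2795] 16.0 [[0.4203, 0.1777, 0.06], [0.4493, 0.0768, 0.06], [0.4782, -0.0242, 0.06]]
side 49 [0.4859 0.0838 0.2771] 15.9 [[0.4245, 0.1755, 0.06], [0.4532, 0.0745, 0.06], [0.4819, -0.0265, 0.06]]
[[160. 250.]
 [201. 238.]
 [241. 227.]
 [158. 224.]
 [197. 214.]
 [235. 203.]]
[[187. 176.]
 [203. 186.]
 [223. 198.]
 [208. 184.]
 [225. 195.]
 [246. 207.]]
```

View pics/top1.png

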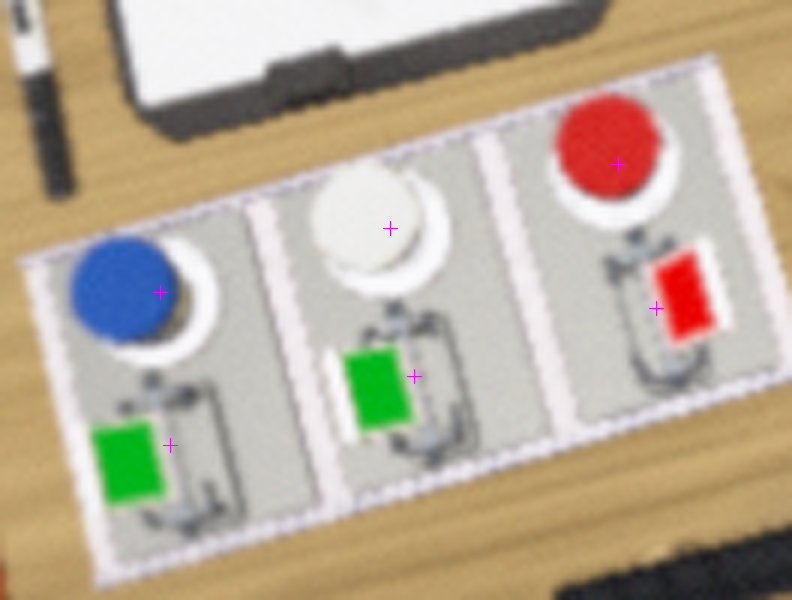

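View pics/side1.png

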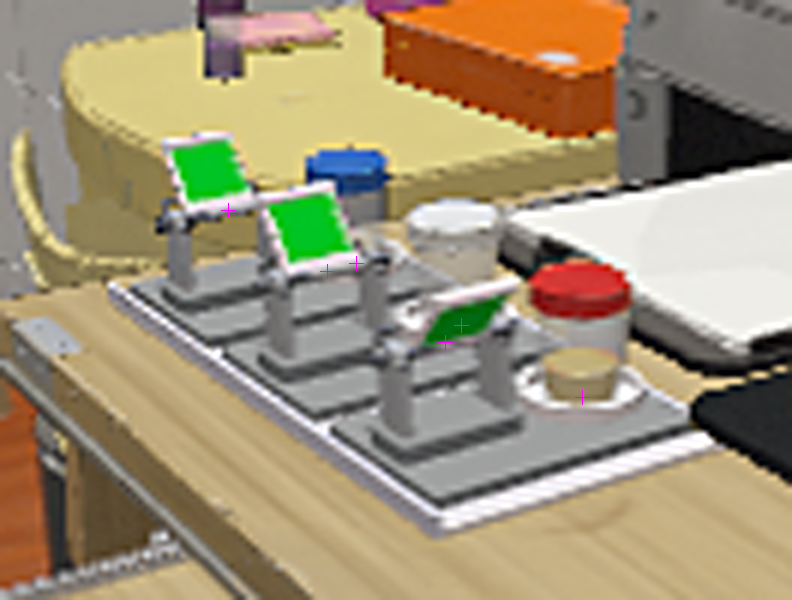

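The fitted points sit on the hinges and seats to within a few mm: white-lid pivot (0.451, 0.076), red-lid pivot (0.480, -0.025), yaw 15.9°. I'm moving to a point above the left side of the white-lid tag and closing the fingers on the way.

```bash
python3 -m crank '[0,0,0,38,43,0,0, 0,0,0,38,43,0,0, 0,0,0,38,43,0,0, 0,0,0,38,43,0,0, 0,0,0,38,43,0,0]'; python3 -m crank '[0,0,0,38,43,0,0, 0,0,0,38,43,0,0, 0,0,0,38,43,0,0, 0,0,0,38,43,0,0, 0,0,0,38,43,0,0]'; python3 -m crank '[0,0,0.18,0,0,0,0, 0,0,0.18,0,0,0,0, 0,0,0.18,0,0,0,0, 0,0,0.18,0,0,0,0, 0,0,0.18,0,0,0,0]';  python3 -m crank '[0,0,0.11,0,0,0,0, 0,0,0,0,0,0,0]'
```

```text
clock: 2.82
tool_pos: [0.3118, 0.3867, 0.2268]
orientation: [-180.0, -0.0, -16.2]
force: [0.4, -0.3, -0.1]
opening: 0.043
gripper_force: 0.0
clock: 3.45
tool_pos: [0.434, 0.1271, 0.2271]
orientation: [-179.9, -0.0, -16.2]
force: [0.8, 0.8, -0.1]
opening: 0.0001
gripper_force: 0.0
clock: 4.08
tool_pos: [0.4334, 0.1287, 0.2268]
orientation: [-180.0, 0.0, -68.2]
force: [-0.7, -0.3, 0.5]
opening: 0.0004
gripper_force: 0.0
clock: 4.32
tool_pos: [0.4334, 0.1288, 0.2267]
orientation: [-180.0, 0.0, -74.1]
force: [-0.5, 0.6, -0.0]
opening: 0.0003
gripper_force: 0.0
```

```bash
python3 -m crank '[0,0,0,0,0,50,0, 0,0,0,0,0,50,0, 0,0,0,0,0,34,0, 0,0,0,0,0,15,0, 0,0,0,0,0,0,0]' && python3 -m crank '[0,0,0,14,0,0,0, 0,0,0,14,0,0,0, 0,0,0,10,0,0,0, 0,0,0,10,0,0,0, 0,0,0,8,0,0,0]' && python3 -m crank '[0,0,0,-10,0,0,0, 0,0,0,-20,0,0,0, 0,0,0,0,0,-40,0, 0,0,0,0,0,-40,0, 0,0,0,0,0,0,0]'; python3 - <<'E'
from h import *
im=eyes.snapshot('side');cv2.imwrite('pics/s2.png',cv2.resize(im[120:260,130:300],None,fx=4,fy=4))
E
```

```text
clock: 4.95
tool_pos: [0.4328, 0.1283, 0.0767]
orientation: [179.9, -0.1, -74.0]
force: [-0.1, -0.4, 0.8]
opening: 0.0005
gripper_force: 0.0
clock: 5.58
tool_pos: [0.449, 0.0741, 0.0777]
orientation: [-180.0, 0.0, -74.2]
force: [-0.5, -0.7, -0.0]
opening: 0.0004
gripper_force: 0.0
clock: 6.2
tool_pos: [0.4422, 0.1055, 0.1605]
orientation: [-179.7, 0.1, -74.1]
force: [0.6, 0.9, 0.0]
opening: 0.0005
gripper_force: 0.0
```

View pics/s2.png

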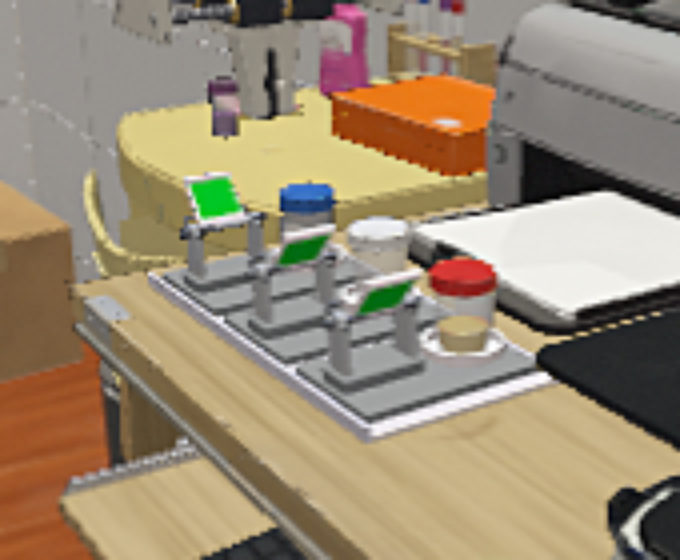

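Crop of the side view: the white-lid tag at (305,245) now leans right like the red-lid one, and the cups are undisturbed. Next is the red-lid tag, from its right side.

```bash
python3 -m crank '[0,0,0,50,0,0,0, 0,0,0,50,0,0,0, 0,0,0,50,0,0,0, 0,0,0,40,0,0,0, 0,0,0,0,0,0,0]' && python3 -m crank '[0,0,0,0,0,40,0, 0,0,0,0,0,30,0, 0,0,0,0,0,12,0, 0,0,0,0,0,0,0]' && python3 -m crank '[0,0,0,-14,0,0,0, 0,0,0,-14,0,0,0, 0,0,0,-10,0,0,0, 0,0,0,-10,0,0,0, 0,0,0,-8,0,0,0]' && python3 -m crank '[0,0,0,10,0,0,0, 0,0,0,20,0,0,0, 0,0,0,0,0,-50,0, 0,0,0,0,0,-50,0, 0,0,0,0,0,-40,0]';python3 -m crank '[0,0,0,-50,0,0,0, 0,0,0,-60,0,0,0, 0,0,0,-60,0,0,0, 0,0,0,-60,0,0,0, 0,0,0,-60,0,0,0]'; python3 -m crank '[0,0,0,-20,0,0,0, 0,0,0,0,0,0,0]';  python3 - <<'E'
from h import *
im=eyes.snapshot('side')[130:250,160:290];t=eyes.snapshot('top')[170:290,120:280]
cv2.imwrite('pics/f3.png',cv2.resize(np.hstack([im,t]),None,fx=2.7,fy=2.7))
E
```

```text
clock: 6.88
tool_pos: [0.492, -0.0809, 0.1559]
orientation: [179.8, 0.0, -74.3]
force: [-0.9, 0.4, -0.6]
opening: 0.0003
gripper_force: 0.0
clock: 7.38
tool_pos: [0.4919, -0.0786, 0.0749]
orientation: [179.9, 0.0, -74.1]
force: [0.7, 0.5, 0.8]
opening: 0.0004
gripper_force: 0.0
clock: 8.0
tool_pos: [0.477, -0.0244, 0.0757]
orientation: [-180.0, 0.0, -74.1]
force: [0.2, -0.2, 0.4]
opening: 0.0003
gripper_force: 0.0
clock: 8.62
tool_pos: [0.4857, -0.0548, 0.2176]
orientation: [-179.9, -0.0, -74.2]
force: [1.1, 0.1, -1.0]
opening: 0.0004
gripper_force: 0.0
clock: 9.25
tool_pos: [0.4056, 0.2263, 0.2158]
orientation: [-180.0, 0.0, -74.1]
force: [0.8, 0.4, -0.4]
opening: 0.0005
gripper_force: 0.0
clock: 9.5
tool_pos: [0.4005, 0.2448, 0.2153]
orientation: [180.0, -0.0, -74.0]
force: [0.6, -0.1, 0.3]
opening: 0.0004
gripper_force: 0.0
```

View pics/f3.png

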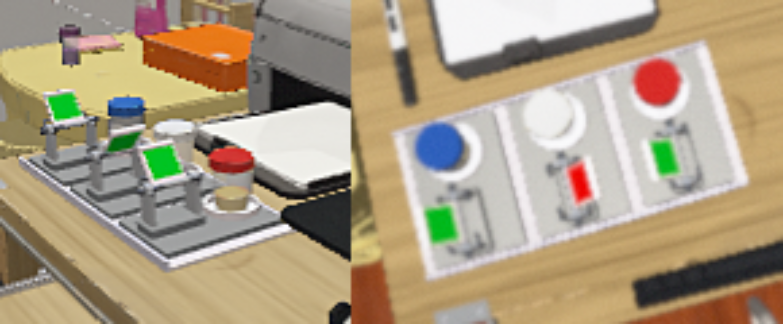

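Both views show blue lid with green (442,225), white lid with red (580,184) and red lid with green (665,157). All cups are seated and the gripper is clear.

```bash
python3 -c "from plant import ctrl;print(ctrl.close_job())"
```

```text
the job is handed in; nothing more can be done
None
```

I pushed over the two wrong tags and handed the job in: in the last pictures the red- and blue-lid tags lie green up, the white-lid tag lies red up, the cups are in their seats and the arm is clear; the hand-in gave no verdict.

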